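Release the data cartridge with the pin

ROBOT

A 7-joint arm with a two-finger parallel gripper is mounted at the origin on the work surface. World frame = base frame: x ahead of the robot, y to its left, z up, the work surface at z = 0. Lengths are in m, angles in rad, forces in N, time in s.
With the tool pointing down it reaches from about 0.4 to 0.85 m from the base axis. Payload 4.5 kg.
Tool frame: the origin (TCP) lies at the very end of the fingers, on their centre line; the grasp point (between the pads) lies 19 mm behind it; z points along the fingers, x is the direction in which the jaws open and shut, and the axes are right-handed (so a half turn about z gives the same grasp; the last joint's range is limited). The gripper opens to 88 mm and grips with 3 to 60 N. Pads are 18 mm wide; open, the fingers measure 123 mm over their backs; the gripper's body (75 mm by 187 mm) begins 45 mm behind the grasp point.
Start: joints at [1.243, 0.689, -0.195, 1.565, 0.157, 0.902, -0.215], TCP at [0.221, -0.585, 0.239] pointing down, gripper open.
Joint ranges: [-3.01, 3.01], [-0.46, 2.08], [-1.47, 1.51], [0.13, 2.56], [-1, 4.14], [0.04, 2.09], [-2.66, 2.66]. Speed limits (rad/s): [2.57, 2.57, 3.14, 3.14, 3.14, 3.14, 3.14].

INTERFACE

Orientations are given as a unit quaternion [x, y, z, w].
In Python, from plant import * gives the robot as it stands.
- The arm moves only by the tool apply_moves, never from a script. Its argument "series" is a list of rows, each an object of numbers: "x", "y", "z": the shift along the tool's x, y, z in units of 80 cm (1.0 is 80 cm); "wx", "wy", "wz": the turn, a rotation vector about the tool's x, y, z in units of pi rad (1.0 is pi rad); "fingers": the opening, from -1 (shut) to 1 (fully open), so that 0 is half open. In form: [{"x": .., "y": .., "z": .., "wx": .., "wy": .., "wz": .., "fingers": ..}, ...]. A call has 1 to 8 rows; each row shifts and turns the pose as measured when the row begins, along the tool's axes as they then stand; what a row does not reach is not made up. A row lasts 1/8 s, in which the tool goes at most 62.5 mm and 10.7 degrees, less where a joint would pass 70% of its speed; a pose out of reach is approached as far as the arm can. A call with a number of a shift or a turn outside -1 to 1 is refused whole. A call with a gripper value outside its range is refused whole. The fingers move at their own pace and stop on an object; "force" is the grip in N (left out, the last holds). Time passes only in rows, so rows that do not move let the fingers close. It gives the time, the measured TCP pose, the force and the opening at its end, in the units of the state.
- get_state(): the state, without advancing time (a new reading comes with each control period).
- snapshot(name): name is "scene" or "top" or "wrist"; returns (picture, depth): 420x560x3 uint8, red, green, blue; 420x560 float32, m along the optical axis (not along the pixel's ray), 0 where there is no reading.
- camera_model(name): a dict with "camera_matrix" (3x3 intrinsics, pixels), "world_from_camera" (4x4, takes a point from camera to world coordinates). Camera axes: x right, y up, looking along -z (the intrinsics and any distortion apply to the point x, -y, -z); pixel columns grow to the right and rows downward; lengths in m; the calibration is good to about 2 mm. A picture is of the moment at which its call begins: read the wrist's pose just before it. camera_model takes no time and is no camera call; for the wrist camera it gives the pose at the moment of the call.
- finish_job(): hands the job in, once; it reports no verdict.
The state is a dict: "clock": time; "q": joint angles; "qd": joint speeds; "joint_torque": joint torques, N m; "tool_pos": TCP position; "eef_rot": TCP orientation; "contact_force": force on the tool from outside, world axes, zero at the start; "moment": the same for the moment, N m; "opening": opening from 0.0 (shut) to 1.0 (fully open).
Only numpy, scipy, OpenCV 4.12 (cv2) and the standard library are available. Lean on these libraries where they do the work, as an engineer would, in place of code of your own. Each camera call takes 0.05 s, during which the arm holds its last target. There are 200 camera calls.

TASK

The data cartridge in the front of the bench instrument is held in by a hidden spring latch. Take the thin release pin from its stand, push it gently straight down through the small access hole in the instrument's top and feel for the latch, pressing (with no more than about 15 N) until it lets go and the cartridge springs out by itself. Then put the pin back upright in the hole it came from, fully down, and let go; touch the instrument with nothing but the pin and leave everything else where it is.

Things in the scene. Friction and masses are not known exactly. Their poses are not given: they have to be found in the camera images.
- pin: Release pin, loose, standing upright in the stand at the start. A plain steel rod 6 mm thick and 75 mm long, its last 4 mm tapered to 3 mm, below a square aluminium handle 14 x 14 mm and 55 mm tall. Origin at the rod's tip (lower end), z up along the pin; handle from z = 75 to 130 mm, its flat sides face the pin's x and y. About 60 g, varies.
- pin_handle (a point): Point on the pin's axis in the handle, 105 mm above the tip (25 mm below the handle's top): a good height to grip.
- stand: Fixed grey tool stand, a block 100 (x) x 50 (y) x 85 mm high; origin at the centre of its underside, z up. Two round holes in its top, in a row along its x: the small one, 25 mm to -x of the centre, holds the pin; the large one, 25 mm to +x, a thick nut driver (handle 26 mm wide). Grip the pin across the stand's y, where nothing is beside it.
- stand_hole (a point): Centre of the mouth of the stand's small hole, in its top face (85 mm above the table). The hole is 9 mm wide and 79 mm deep with a 2 mm chamfer. Fully down, the underside of the pin's handle rests on the stand's top, the tip 75 mm below it.
- instrument: Fixed bench instrument, a grey and black case 240 (x) x 210 (y) x 90 mm high, origin at the centre of its underside, its front faces its own -x. Its top, a 5 mm sheet, has one round access hole 40 mm to -x and 65 mm to +y of the centre. More than 20 N on the case or on the latch inside damages it.
- access_hole (a point): Centre of the mouth of the access hole (9 mm wide, 2 mm chamfer) in the instrument's top, 90 mm above the table. Below it, out of sight, lies the flat 18 mm wide pad of the spring latch, 29 to 47 mm below the top, different each time. It resists with about 3 N, rising to 10 N; it lets go after about 5 mm of travel and meets a hard stop at 9 mm. Released, it springs back up.
- cartridge (a joint): How far the data cartridge stands out of the instrument's front, in m: 0 latched in, 0.045 fully sprung out. Once let go it springs out to its stop in about half a second and stays there.
- cartridge_front (a point): Centre of the cartridge's face plate (108 mm wide, 42 mm high) low in the instrument's front, 36 mm above the table; moves along the instrument's -x when it springs out.
- nut_driver: Bystander: thick nut driver with a round black handle, upright in the stand's large hole; origin at its lower end. 125 mm long, top 140 mm above the table.
- adapter: Bystander: small round steel adapter, 22 mm wide and 26 mm tall, standing on the rear half of the instrument's top; origin under its centre.
- load: Bystander: round steel load, 32 mm wide and 45 mm tall, standing on the table 105 mm to the +x of the stand's centre; origin under its centre.
- mouse: Bystander: black computer mouse on the table, 105 x 60 x 32 mm; origin under its centre.
- multimeter: Bystander: grey handheld meter lying on the table, 180 x 85 x 49 mm; origin under its centre.
- parts_tray: Bystander: grey open parts tray, 150 x 110 x 30 mm; origin under its centre.
- screwdriver: Bystander: screwdriver lying on the table, 170 mm long.
- sensor: Bystander: dark power sensor, a bar 110 x 35 x 28 mm lying on the table; origin under its centre.
Not all that is in view belongs to the job. What is shaped like the stand but purple or red is not meant.

How it is judged:
On the way, in this order (a step that is already met when the one before it is completed fails the run):
1. the pin's tip is in the access hole, more than 8 mm below the instrument's top (z of pin in the frame of access_hole below -0.008 m and horizontal distance between pin and access_hole below 0.01 m), for 0.02 s.
2. the cartridge has sprung out more than 35 mm while the pin is still in the access hole (value of joint cartridge above 0.035 m and z of pin in the frame of access_hole below -0.008 m and horizontal distance between pin and access_hole below 0.012 m), for 0.05 s.
At the end, for the whole second after the job is handed in: The cartridge stands more than 35 mm out of the instrument, and the pin is back upright (within 0.1 rad) in the stand's small hole, its tip more than 71 mm below the stand's top and within 6 mm of the hole's axis, released and at rest (value of joint cartridge above 0.035 m and horizontal distance between pin and stand_hole below 0.006 m and z of pin in the frame of stand_hole below -0.071 m and angle between pin's own z axis and vertical below 0.1 rad and linear speed of pin below 0.02 m/s); the robot touches nothing.
It fails at once if the pin presses on the latch or the case with more than 20 N (contact force between pin and instrument above 20 N).
It fails at once if the robot touches the instrument or its cartridge (more than 2 N) (contact force between the arm and instrument above 2 N).
It fails at once if the gripper's fingers touch the instrument or its cartridge (more than 2 N) (contact force between the fingers and instrument above 2 N).
It fails at once if a bystander is moved more than 20 mm (distance of any of nut_driver, adapter, load, mouse, multimeter, parts_tray, screwdriver, sensor from where it was at the start of the episode above 0.02 m).
It also fails if it takes over 64 s, if anything falls off the work surface, if the arm or the gripper's body presses on something with over 40 N, if the wrist force passes 120 N, or if a joint passes its speed limit or range.

## Working session

There is one attempt and no reset: what is moved stays moved. The work goes in short steps, Python scripts to look and compute and a tool call to move; the robot and the scene stay as the last step left them, time stands still between calls to the robot, and variables do not carry over. Pictures are saved under pics/ and viewed, about 8 in all and at most 12, crops included, and the job is handed in when it is done.

Besides the shell and the picture viewer there is one more tool, called as name(argument=value, ...), one argument or row to a line, values as JSON. apply_moves: Moves the arm, as the interface text tells. Its arguments: {"type":"object","properties":{"series":{"type":"array","items":{"type":"object","properties":{"x":{"type":"number"},"y":{"type":"number"},"z":{"type":"number"},"wx":{"type":"number"},"wy":{"type":"number"},"wz":{"type":"number"},"fingers":{"type":"number"}}}},"force":{"type":"number"}},"required":["series"]}

```bash
ls; mkdir -p pics
python3 - <<'E'
from plant import *
import cv2,numpy as np
print(get_state())
for n in ("scene","top"):
    p,d=snapshot(n); cv2.imwrite(f"pics/{n}0.png",p[:,:,::-1]); np.save(f"pics/{n}0.npy",d)
    m=camera_model(n); print(n,np.round(m["camera_matrix"],1).tolist(),np.round(m["world_from_camera"],3).tolist(),m.keys())
E
```

```text
pics
{'clock': 0.0, 'q': array([ 1.24280476,  0.68998927, -0.19449059,  1.56632997,  0.15729133,
        0.90252002, -0.21509062]), 'qd': array([-5.56619591e-04,  5.82726913e-05, -1.06929901e-04,  4.61793100e-04,
       -1.91594327e-03,  3.59840870e-04, -3.52437899e-04]), 'joint_torque': array([-8.72191117e-05, -5.27560508e+01, -1.26686923e+00, -1.53427309e+01,
       -5.27243258e-02,  6.62072256e-03,  1.63350674e-04]), 'tool_pos': array([ 0.22093658, -0.58396844,  0.2379099 ]), 'eef_rot': array([ 8.22804170e-01, -5.68324234e-01, -8.02927106e-04, -4.66578793e-04]), 'contact_force': array([0.31176872, 0.29150088, 0.12841948]), 'moment': array([-0.03819365,  0.02164785, -0.01774417]), 'opening': 1.0008009416528947}
scene [[481.6, 0.0, 289.0], [0.0, 481.6, 203.9], [0.0, 0.0, 1.0]] [[0.695, -0.515, 0.502, 1.228], [0.719, 0.503, -0.48, -0.679], [-0.005, 0.694, 0.72, 1.145], [0.0, 0.0, 0.0, 1.0]] dict_keys(['camera_matrix', 'world_from_camera'])
top [[507.6, 0.0, 278.7], [0.0, 507.6, 211.2], [0.0, 0.0, 1.0]] [[-0.01, 0.99, -0.141, 0.279], [-1.0, -0.01, 0.003, 0.012], [0.001, 0.141, 0.99, 1.635], [0.0, 0.0, 0.0, 1.0]] dict_keys(['camera_matrix', 'world_from_camera'])
```

View pics/scene0.png

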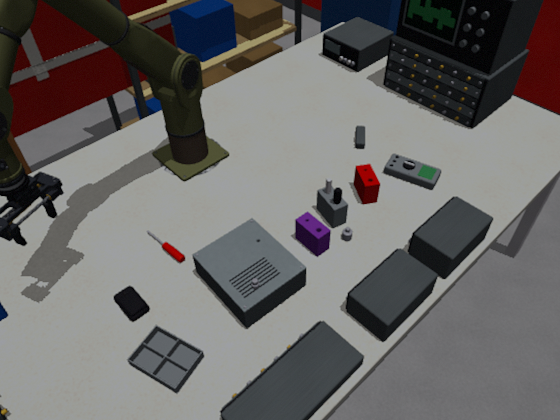

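View pics/top0.png

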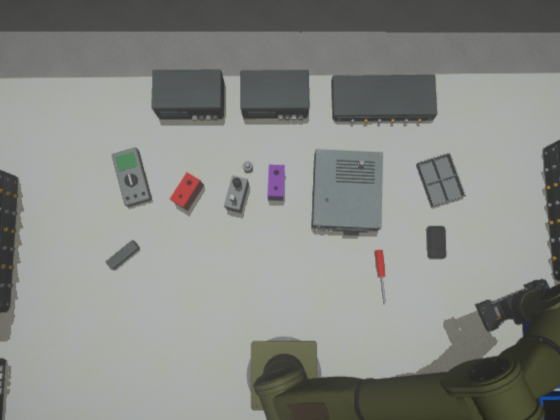

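Scene: the grey stand is at about (332,205) in the scene view and (236,194) in the top view, with the pin on the robot side. The purple and red lookalikes are either side of it. The access hole is at (258,240) in the scene view and (327,200) in the top view. I'll make enlarged crops to get pixel positions.

```bash
cat > h.py <<'E'
from plant import *
import cv2,numpy as np
from scipy.spatial.transform import Rotation as R
def ray(m,u,v):
    K=m["camera_matrix"];T=m["world_from_camera"]
    d=T[:3,:3]@np.array([(u-K[0,2])/K[0,0],-(v-K[1,2])/K[1,1],-1]); return T[:3,3],d
def onz(m,u,v,z):
    o,d=ray(m,u,v); return o+d*(z-o[2])/d[2]
def proj(m,P):
    T=m["world_from_camera"];c=T[:3,:3].T@(np.asarray(P)-T[:3,3]);K=m["camera_matrix"]
    return K[0,0]*c[0]/-c[2]+K[0,2],K[1,1]*c[1]/c[2]+K[1,2]
E
python3 - <<'E'
from h import *
t=cv2.imread("pics/top0.png");s=cv2.imread("pics/scene0.png")
def crop(i,u,v,w,h,k): return cv2.resize(i[v:v+h,u:u+w],None,fx=k,fy=k,interpolation=cv2.INTER_CUBIC)
a=np.hstack([crop(t,215,170,50,50,6),crop(s,310,170,50,50,6)])
b=np.hstack([crop(t,310,145,80,100,3)[:300,:240],np.zeros((300,60,3),np.uint8),crop(s,190,215,120,110,2.5)[:275,:300] if 0 else cv2.resize(s[215:325,190:310],(300,300))])
cv2.imwrite("pics/c1.png",np.vstack([a,b]))
mt=camera_model("top");ms=camera_model("scene")
for n,i,m,(u,v) in (("top",t,mt,(327,200)),("scene",s,ms,(258,240))):
    g=cv2.cvtColor(i,cv2.COLOR_BGR2GRAY).astype(float)[v-6:v+7,u-6:u+7]
    w=np.clip(np.median(g)-g-15,0,None); yy,xx=np.mgrid[v-6:v+7,u-6:u+7]
    c=((w*xx).sum()/w.sum(),(w*yy).sum()/w.sum()); print(n,c,w.max(),onz(m,*c,0.09))
# instrument top from depth
d=np.load("pics/top0.npy");K=mt["camera_matrix"];T=mt["world_from_camera"]
yy,xx=np.mgrid[0:420,0:560]
P=np.stack([(xx-K[0,2])/K[0,0]*d,-(yy-K[1,2])/K[1,1]*d,-d],-1)@T[:3,:3].T+T[:3,3]
np.save("pics/P.npy",P)
for nm,(u0,v0,u1,v1),z0,z1 in (("inst",(300,140,400,240),.08,.1),("stand",(215,170,262,220),.07,.1),("tall",(215,170,262,220),.125,.15)):
    M=np.zeros((420,560),np.uint8);M[v0:v1,u0:u1]=((P[v0:v1,u0:u1,2]>z0)&(P[v0:v1,u0:u1,2]<z1))
    n,l,st,c=cv2.connectedComponentsWithStats(M)
    for k in range(1,n):
        if st[k,4]<4: continue
        q=P[l==k]; print(nm,st[k],q.mean(0).round(4),cv2.minAreaRect((q[:,:2]*1000).astype(np.float32)))
E
```

```text
top (np.float64(326.4886363636364), np.float64(199.29545454545453)) 16.0 [ 0.53555093 -0.13991223  0.09      ]
scene (np.float64(257.87188612099646), np.float64(240.24199288256227)) 57.0 [ 0.5348561  -0.13823154  0.09      ]
inst [ 313  149   70   80 5147] [ 0.5676 -0.2064  0.09  ] ((570.3958740234375, -206.9890594482422), (211.14869689941406, 243.2039337158203), 86.82804870605469)
stand [224 176  24  35 424] [0.556  0.1415 0.0846] ((560.9856567382812, 142.3635711669922), (50.72517395019531, 99.89022064208984), 75.55875396728516)
tall [232 178   9   9  60] [0.5842 0.1355 0.1368] ((585.8933715820312, 136.07945251464844), (25.25857162475586, 22.886091232299805), 26.4298152923584)
tall [229 195   6   6  26] [0.5365 0.1483 0.1386] ((536.6420288085938, 148.4309844970703), (13.215322494506836, 13.527308464050293), 75.28038787841797)
```

View pics/c1.png

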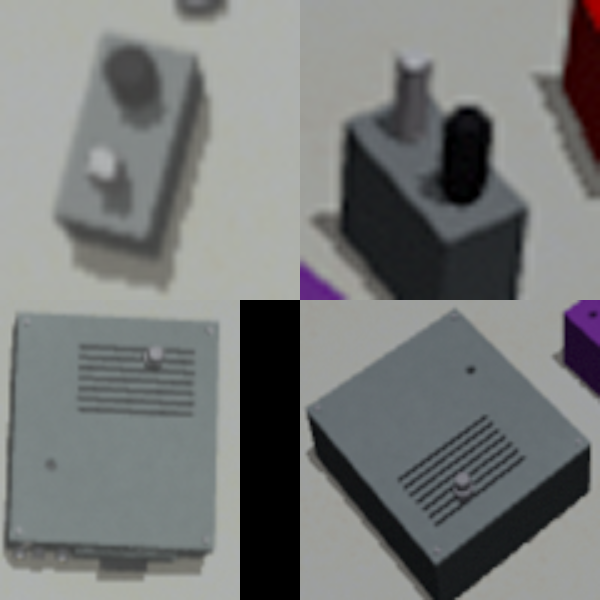

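```bash
cat >> h.py <<'E'
def plan(target,yaw,step=0.06,zmin=None):
    """rows towards target TCP, tool down, tool x at world yaw (rad); prints units"""
    s=get_state();p=s["tool_pos"];r=R.from_quat(s["eef_rot"]);t=np.asarray(target,float)
    goal=R.from_euler("z",yaw)*R.from_euler("x",np.pi)
    e=(r.inv()*goal).as_rotvec()
    n=max(int(np.ceil(np.linalg.norm(t-p)/step)),int(np.ceil(np.linalg.norm(e)/np.radians(10))),1)
    print("clock %.2f pos %s err %s deg %s n %d F %s open %.3f q %s"%(s["clock"],p.round(4),(t-p).round(4),np.degrees(e).round(1),n,s["contact_force"].round(1),s["opening"],s["q"].round(2)))
    for k in range(min(n,8)):
        a=r*R.from_rotvec(e*k/n); d=a.inv().apply((t-p)/n)/.8; w=e/n/np.pi
        print("x %.4f y %.4f z %.4f w %s"%(*d,w.round(4)))
E
python3 -c "
from h import *
plan([0.537,0.149,0.24],np.radians(75.56))"
```

```text
clock 0.10 pos [ 0.221  -0.5841  0.238 ] err [0.316  0.7331 0.002 ] deg [-1.000e-01  0.000e+00 -1.448e+02] n 15 F [ 0.2  0.1 -0.2] open 0.999 q [ 1.24  0.69 -0.19  1.57  0.16  0.9  -0.22]
x -0.0478 y -0.0463 z -0.0001 w [-0.      0.     -0.0536]
x -0.0394 y -0.0536 z -0.0001 w [-0.      0.     -0.0536]
x -0.0298 y -0.0595 z -0.0001 w [-0.      0.     -0.0536]
x -0.0194 y -0.0636 z -0.0001 w [-0.      0.     -0.0536]
x -0.0085 y -0.0660 z -0.0001 w [-0.      0.     -0.0536]
x 0.0027 y -0.0665 z -0.0001 w [-0.      0.     -0.0536]
x 0.0138 y -0.0651 z -0.0001 w [-0.      0.     -0.0536]
x 0.0245 y -0.0618 z -0.0002 w [-0.      0.     -0.0536]
```

apply_moves(
  series=[
    {"x":-0.048,"y":-0.046,"wz":-0.054,"fingers":1},
    {"x":-0.039,"y":-0.054,"wz":-0.054},
    {"x":-0.03,"y":-0.06,"wz":-0.054},
    {"x":-0.019,"y":-0.064,"wz":-0.054},
    {"x":-0.008,"y":-0.066,"wz":-0.054},
    {"x":0.003,"y":-0.066,"wz":-0.054},
    {"x":0.014,"y":-0.065,"wz":-0.054},
    {"x":0.024,"y":-0.062,"wz":-0.054},
  ],
)

```text
schema error: expected keys x, y, z, wx, wy, wz, fingers
```

```bash
python3 -c "
from h import *
plan([0.537,0.149,0.24],np.radians(75.56))"
```

```text
clock 0.10 pos [ 0.221  -0.5841  0.238 ] err [0.316  0.7331 0.002 ] deg [-1.000e-01  0.000e+00 -1.448e+02] n 15 F [ 0.2  0.1 -0.2] open 0.999 q [ 1.24  0.69 -0.19  1.57  0.16  0.9  -0.22]
x -0.0478 y -0.0463 z -0.0001 w [-0.      0.     -0.0536]
x -0.0394 y -0.0536 z -0.0001 w [-0.      0.     -0.0536]
x -0.0298 y -0.0595 z -0.0001 w [-0.      0.     -0.0536]
x -0.0194 y -0.0636 z -0.0001 w [-0.      0.     -0.0536]
x -0.0085 y -0.0660 z -0.0001 w [-0.      0.     -0.0536]
x 0.0027 y -0.0665 z -0.0001 w [-0.      0.     -0.0536]
x 0.0138 y -0.0651 z -0.0001 w [-0.      0.     -0.0536]
x 0.0245 y -0.0618 z -0.0002 w [-0.      0.     -0.0536]
```

All seven keys are required in every row.

apply_moves(
  series=[
    {"x":-0.048,"y":-0.046,"z":0,"wx":0,"wy":0,"wz":-0.054,"fingers":1},
    {"x":-0.039,"y":-0.054,"z":0,"wx":0,"wy":0,"wz":-0.054,"fingers":1},
    {"x":-0.03,"y":-0.06,"z":0,"wx":0,"wy":0,"wz":-0.054,"fingers":1},
    {"x":-0.019,"y":-0.064,"z":0,"wx":0,"wy":0,"wz":-0.054,"fingers":1},
    {"x":-0.008,"y":-0.066,"z":0,"wx":0,"wy":0,"wz":-0.054,"fingers":1},
    {"x":0.003,"y":-0.066,"z":0,"wx":0,"wy":0,"wz":-0.054,"fingers":1},
    {"x":0.014,"y":-0.065,"z":0,"wx":0,"wy":0,"wz":-0.054,"fingers":1},
    {"x":0.024,"y":-0.062,"z":0,"wx":0,"wy":0,"wz":-0.054,"fingers":1},
  ],
)

```text
clock: 1.1
tool_pos: [0.3846, -0.1824, 0.2357]
eef_rot: [0.996, 0.091, -0.001, -0.0]
contact_force: [1.2, -0.5, 1.1]
opening: 0.999
```

```bash
python3 -c "
from h import *
plan([0.537,0.149,0.24],np.radians(75.56))"
```

```text
clock 1.10 pos [ 0.3846 -0.1824  0.2357] err [0.1524 0.3314 0.0043] deg [ -0.1   0.1 -65.1] n 7 F [ 1.2 -0.5  1.1] open 0.999 q [ 0.72  0.49 -0.57  2.13  0.44  0.65  0.03]
x 0.0375 y -0.0532 z -0.0008 w [-0.0001  0.0001 -0.0517]
x 0.0456 y -0.0465 z -0.0008 w [-0.0001  0.0001 -0.0517]
x 0.0525 y -0.0385 z -0.0008 w [-0.0001  0.0001 -0.0517]
x 0.0581 y -0.0295 z -0.0008 w [-0.0001  0.0001 -0.0517]
x 0.0621 y -0.0197 z -0.0008 w [-0.0001  0.0001 -0.0517]
x 0.0644 y -0.0094 z -0.0008 w [-0.0001  0.0001 -0.0517]
x 0.0651 y 0.0011 z -0.0008 w [-0.0001  0.0001 -0.0517]
```

apply_moves(
  series=[
    {"x":0.037,"y":-0.053,"z":-0.001,"wx":0,"wy":0,"wz":-0.053,"fingers":1},
    {"x":0.046,"y":-0.046,"z":-0.001,"wx":0,"wy":0,"wz":-0.053,"fingers":1},
    {"x":0.053,"y":-0.038,"z":-0.001,"wx":0,"wy":0,"wz":-0.053,"fingers":1},
    {"x":0.058,"y":-0.029,"z":-0.001,"wx":0,"wy":0,"wz":-0.053,"fingers":1},
    {"x":0.062,"y":-0.02,"z":-0.001,"wx":0,"wy":0,"wz":-0.053,"fingers":1},
    {"x":0.064,"y":-0.009,"z":-0.001,"wx":0,"wy":0,"wz":-0.053,"fingers":1},
    {"x":0.065,"y":0,"z":-0.001,"wx":0,"wy":0,"wz":-0.053,"fingers":1},
    {"x":0,"y":0,"z":0,"wx":0,"wy":0,"wz":0,"fingers":1},
  ],
)

```text
clock: 2.1
tool_pos: [0.5299, 0.1665, 0.2396]
eef_rot: [0.768, 0.641, -0.001, -0.002]
contact_force: [-0.4, -0.2, 0.1]
opening: 1.003
```

```bash
python3 -c "
from h import *
plan([0.537,0.149,0.24],np.radians(75.56))"
```

```text
clock 2.10 pos [0.5299 0.1665 0.2396] err [ 0.0071 -0.0175  0.0004] deg [-0.2 -0.1  4.2] n 1 F [-0.4 -0.2  0.1] open 1.003 q [ 0.11  0.72 -0.86  1.75  0.64  0.98  0.38]
x -0.0200 y 0.0126 z -0.0006 w [-0.0013 -0.0003  0.0232]
```

apply_moves(
  series=[
    {"x":-0.02,"y":0.0126,"z":0,"wx":-0.001,"wy":0,"wz":0.023,"fingers":1},
    {"x":0,"y":0,"z":0,"wx":0,"wy":0,"wz":0,"fingers":1},
  ],
)

```text
clock: 2.35
tool_pos: [0.5369, 0.1444, 0.2385]
eef_rot: [0.793, 0.609, -0.002, 0.0]
contact_force: [0.5, -0.3, 0.2]
opening: 0.999
```

```bash
python3 -c "
from h import *
plan([0.537,0.149,0.24],np.radians(75.56))
m=camera_model('wrist');p,d=snapshot('wrist');cv2.imwrite('pics/w1.png',p[:,:,::-1]);np.save('pics/w1.npy',d)
print(m['world_from_camera'].round(3),m['camera_matrix'].round(1))
for P in ([.5367,.1485,.14],[.5367,.1485,.085]): print(proj(m,P))
"
```

```text
clock 2.35 pos [0.5369 0.1444 0.2385] err [0.0001 0.0046 0.0015] deg [-0.1  0.2 -0.5] n 1 F [ 0.5 -0.3  0.2] open 0.999 q [ 0.13  0.71 -0.84  1.75  0.63  0.97  0.35]
x 0.0056 y -0.0013 z -0.0020 w [-0.0006  0.0011 -0.0028]
[[ 0.256 -0.926 -0.276  0.465]
 [ 0.967  0.244  0.077  0.165]
 [-0.004 -0.286  0.958  0.384]
 [ 0.     0.     0.     1.   ]] [[291.2   0.  280.6]
 [  0.  291.2 204.1]
 [  0.    0.    1. ]]
(np.float64(284.8162123882803), np.float64(204.96958071683338))
(np.float64(284.2786653220723), np.float64(189.9190291381982))
```

View pics/w1.png

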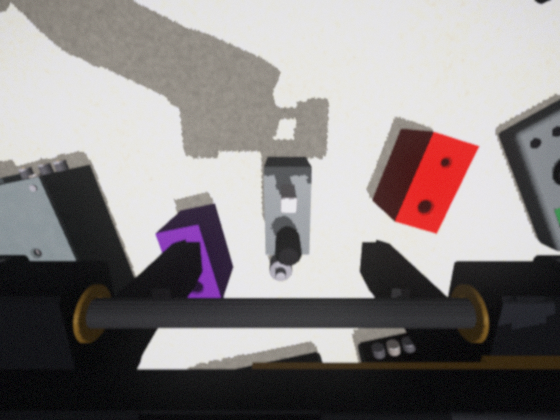

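```bash
python3 -c "
from h import *
plan([0.537,0.149,0.24],np.radians(75.56))
m=camera_model('wrist');p,d=snapshot('wrist');print(get_state()['tool_pos'])
cv2.imwrite('pics/w2.png',p[:,:,::-1])
def cen(g,u,v,r,m,z,th):
    w=(g[v-r:v+r+1,u-r:u+r+1]>th).astype(float);yy,xx=np.mgrid[v-r:v+r+1,u-r:u+r+1]
    c=((w*xx).sum()/w.sum(),(w*yy).sum()/w.sum());print(np.round(c,1),w.sum(),onz(m,*c,z).round(4))
g=cv2.cvtColor(p,cv2.COLOR_RGB2GRAY)
cen(g,287,203,14,m,.14,190)
cen(cv2.imread('pics/w1.png',0),289,205,14,m,.14,190)
cen(cv2.imread('pics/top0.png',0),232,198,5,camera_model('top'),.14,170)
s=cv2.imread('pics/scene0.png',0);print(s[176:186,322:336])
cen(s,328,181,6,camera_model('scene'),.14,150)
"
```

```text
clock 2.40 pos [0.5365 0.1454 0.2387] err [0.0005 0.0036 0.0013] deg [-0.1  0.1 -0.4] n 1 F [-0.4 -0.3  1.1] open 0.998 q [ 0.13  0.71 -0.84  1.76  0.63  0.97  0.35]
x 0.0045 y -0.0005 z -0.0017 w [-0.0007  0.0008 -0.0022]
[0.53627065 0.14643051 0.23886815]
[287.3 206.1] 218.0 [0.5378 0.1515 0.14  ]
[288.5 205.5] 219.0 [0.5376 0.1527 0.14  ]
[231.4 196.2] 5.0 [0.5394 0.1489 0.14  ]
[[156 157 157 157 157 158 157 158 159 158 158 158 158 159]
 [157 156 156 158 158 158 158 158 159 158 158 158 157 158]
 [158 157 158 150 152 161 159 159 159 159 158 158 158 158]
 [158 158 159 146 133 150 162 161 161 159 157 159 158 159]
 [157 158 160 142  97 130 163 165 145 123 145 159 158 158]
 [158 158 160 138  80  83 116 122 100  94 142 160 158 158]
 [156 157 160 139  85  45  59  69  71 100 145 160 158 157]
 [157 157 160 134  75  52  67  76  73 112 150 159 158 157]
 [159 158 160 130  66  52  70  77  73 117 153 160 158 158]
 [157 158 160 132  67  55  69  76  74 110 150 160 158 156]]
[327.9 179.3] 101.0 [0.5366 0.1481 0.14  ]
```

apply_moves(
  series=[
    {"x":0.004,"y":-0.001,"z":0.06,"wx":0,"wy":0,"wz":-0.002,"fingers":1},
    {"x":0,"y":0,"z":0.05,"wx":0,"wy":0,"wz":0,"fingers":1},
    {"x":0,"y":0,"z":0,"wx":0,"wy":0,"wz":0,"fingers":1},
    {"x":0,"y":0,"z":0,"wx":0,"wy":0,"wz":0,"fingers":1},
  ],
)

```text
clock: 2.95
tool_pos: [0.5376, 0.1478, 0.1519]
eef_rot: [0.791, 0.611, 0.001, 0.001]
contact_force: [-0.1, 0.9, -0.5]
opening: 0.998
```

```bash
python3 -c "
from h import *
m=camera_model('wrist');p,d=snapshot('wrist')
plan([0.537,0.149,0.096],np.radians(75.56))
cv2.imwrite('pics/w3.png',p[:,:,::-1])
g=cv2.cvtColor(p,cv2.COLOR_RGB2GRAY)
u,v=map(int,proj(m,[.537,.15,.14]));print(u,v,get_state()['tool_pos'])
n,l,st,c=cv2.connectedComponentsWithStats((g>185).astype(np.uint8)[v-40:v+40,u-40:u+40])
for k in range(1,n):
  if 100<st[k,4]<5000: print(st[k],c[k]+[u-40,v-40],onz(m,*(c[k]+[u-40,v-40]),.14))
"
```

```text
clock 3.00 pos [0.5376 0.1476 0.1519] err [-0.0006  0.0014 -0.0559] deg [ 0.1 -0.  -0.2] n 1 F [-0.3 -0.2  0.7] open 1.000 q [ 0.07  0.82 -0.75  1.84  0.77  0.8   0.23]
x 0.0015 y -0.0013 z 0.0699 w [ 0.0006 -0.0001 -0.0011]
282 247 [0.5375606  0.14760017 0.1518971 ]
[  0   0  13  80 959] [247.53493222 248.25860271] [0.53224154 0.12961407 0.14      ]
[ 72   0   8  80 537] [318.03538175 250.33519553] [0.54401396 0.16962913 0.14      ]
```

View pics/w3.png

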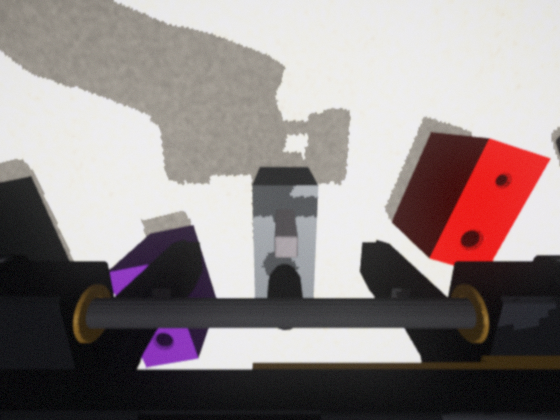

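apply_moves(
  series=[
    {"x":0.004,"y":-0.001,"z":0.035,"wx":0,"wy":0,"wz":0,"fingers":1},
    {"x":0,"y":0,"z":0.035,"wx":0,"wy":0,"wz":0,"fingers":1},
    {"x":0,"y":0,"z":0,"wx":0,"wy":0,"wz":0,"fingers":1},
    {"x":0,"y":0,"z":0,"wx":0,"wy":0,"wz":0,"fingers":1},
  ],
)

```text
clock: 3.5
tool_pos: [0.5424, 0.1528, 0.1019]
eef_rot: [0.792, 0.61, 0.007, 0.002]
contact_force: [0.2, -0.2, 0.6]
opening: 0.999
```

```bash
python3 -c "
from h import *
plan([0.537,0.15,0.097],np.radians(75.56))"
```

```text
clock 3.50 pos [0.5424 0.1528 0.1019] err [-0.0054 -0.0028 -0.0049] deg [ 0.7 -0.4 -0.3] n 1 F [ 0.2 -0.2  0.6] open 0.999 q [ 0.03  0.89 -0.68  1.86  0.86  0.7   0.15]
x -0.0052 y -0.0057 z 0.0060 w [ 0.0038 -0.0025 -0.0019]
```

apply_moves(
  series=[
    {"x":-0.003,"y":-0.006,"z":0.006,"wx":0.004,"wy":-0.002,"wz":-0.002,"fingers":1},
    {"x":0,"y":0,"z":0,"wx":0,"wy":0,"wz":0,"fingers":1},
    {"x":0,"y":0,"z":0,"wx":0,"wy":0,"wz":0,"fingers":1},
  ],
)

```text
clock: 3.88
tool_pos: [0.5382, 0.1522, 0.0993]
eef_rot: [0.79, 0.613, 0.002, -0.0]
contact_force: [0.2, -0.6, -0.5]
opening: 0.999
```

```bash
python3 -c "
from h import *
plan([0.537,0.1505,0.097],np.radians(75.56))"
```

```text
clock 3.88 pos [0.5382 0.1522 0.0993] err [-0.0012 -0.0017 -0.0023] deg [ 0.1 -0.2  0. ] n 1 F [ 0.2 -0.6 -0.5] open 0.999 q [ 0.03  0.89 -0.68  1.87  0.86  0.7   0.16]
x -0.0025 y -0.0009 z 0.0029 w [ 0.0006 -0.0011  0.0001]
```

apply_moves(
  series=[
    {"x":-0.001,"y":-0.001,"z":0.002,"wx":0,"wy":-0.001,"wz":0,"fingers":1},
    {"x":0,"y":0,"z":0,"wx":0,"wy":0,"wz":0,"fingers":-1},
    {"x":0,"y":0,"z":0,"wx":0,"wy":0,"wz":0,"fingers":-1},
    {"x":0,"y":0,"z":0,"wx":0,"wy":0,"wz":0,"fingers":-1},
    {"x":0,"y":0,"z":0,"wx":0,"wy":0,"wz":0,"fingers":-1},
    {"x":0,"y":0,"z":0,"wx":0,"wy":0,"wz":0,"fingers":-1},
  ],
  force=40,
)

```text
clock: 4.62
tool_pos: [0.5372, 0.1517, 0.0978]
eef_rot: [0.79, 0.613, 0.001, 0.001]
contact_force: [0.5, 0.3, 0.0]
opening: 0.457
```

```bash
python3 -c "
from h import *
plan([0.537,0.1505,0.097],np.radians(75.56));print(get_state()['moment'])"
```

```text
clock 4.62 pos [0.5372 0.1517 0.0978] err [-0.0002 -0.0012 -0.0008] deg [ 0.1 -0.   0. ] n 1 F [0.5 0.3 0. ] open 0.457 q [ 0.03  0.89 -0.68  1.87  0.86  0.7   0.15]
x -0.0015 y 0.0001 z 0.0009 w [ 0.0007 -0.      0.0001]
[ 0.02147805 -0.14348603  0.03423691]
```

Fingers are still closing (14 mm is an opening of about 0.16).

apply_moves(
  series=[
    {"x":0,"y":0,"z":0,"wx":0,"wy":0,"wz":0,"fingers":-1},
    {"x":0,"y":0,"z":0,"wx":0,"wy":0,"wz":0,"fingers":-1},
    {"x":0,"y":0,"z":0,"wx":0,"wy":0,"wz":0,"fingers":-1},
    {"x":0,"y":0,"z":0,"wx":0,"wy":0,"wz":0,"fingers":-1},
    {"x":0,"y":0,"z":0,"wx":0,"wy":0,"wz":0,"fingers":-1},
  ],
  force=40,
)

```text
clock: 5.25
tool_pos: [0.5372, 0.1516, 0.0978]
eef_rot: [0.79, 0.613, 0.001, 0.001]
contact_force: [-0.1, -0.1, -0.2]
opening: 0.153
```

```bash
python3 -c "
from h import *
plan([0.537,0.1505,0.097],np.radians(75.56));print(get_state()['moment'])"
```

```text
clock 5.25 pos [0.5372 0.1516 0.0978] err [-0.0002 -0.0011 -0.0008] deg [ 0.1 -0.   0. ] n 1 F [-0.1 -0.1 -0.2] open 0.153 q [ 0.03  0.89 -0.68  1.87  0.86  0.7   0.15]
x -0.0014 y 0.0000 z 0.0009 w [ 0.0007 -0.      0.0001]
[ 0.07187013 -0.14944804  0.02277217]
```

apply_moves(
  series=[
    {"x":0,"y":0,"z":-0.008,"wx":0,"wy":0,"wz":0,"fingers":-1},
    {"x":0,"y":0,"z":-0.012,"wx":0,"wy":0,"wz":0,"fingers":-1},
    {"x":0,"y":0,"z":-0.012,"wx":0,"wy":0,"wz":0,"fingers":-1},
    {"x":0,"y":0,"z":-0.012,"wx":0,"wy":0,"wz":0,"fingers":-1},
  ],
)

```text
clock: 5.75
tool_pos: [0.5369, 0.1516, 0.1351]
eef_rot: [0.79, 0.613, 0.0, 0.001]
contact_force: [0.3, -0.6, -0.4]
opening: 0.153
```

```bash
python3 -c "
from h import *
plan([0.5372,0.1516,0.24],np.radians(75.56));print(get_state()['moment'])"
```

```text
clock 5.75 pos [0.5369 0.1516 0.1351] err [0.0003 0.     0.1049] deg [0.1 0.  0. ] n 2 F [ 0.3 -0.6 -0.4] open 0.153 q [ 0.06  0.84 -0.73  1.85  0.79  0.77  0.21]
x 0.0001 y 0.0003 z -0.0656 w [0.0002 0.     0.0001]
x 0.0001 y 0.0002 z -0.0656 w [0.0002 0.     0.0001]
[-0.00315543 -0.1305919  -0.0118865 ]
```

Clean lift with no lateral force. Continuing up.

apply_moves(
  series=[
    {"x":0,"y":0,"z":-0.015,"wx":0,"wy":0,"wz":0,"fingers":-1},
    {"x":0,"y":0,"z":-0.015,"wx":0,"wy":0,"wz":0,"fingers":-1},
    {"x":0,"y":0,"z":-0.015,"wx":0,"wy":0,"wz":0,"fingers":-1},
    {"x":0,"y":0,"z":-0.03,"wx":0,"wy":0,"wz":0,"fingers":-1},
    {"x":0,"y":0,"z":-0.06,"wx":0,"wy":0,"wz":0,"fingers":-1},
    {"x":0,"y":0,"z":0,"wx":0,"wy":0,"wz":0,"fingers":-1},
  ],
)

```text
clock: 6.5
tool_pos: [0.5369, 0.1522, 0.2504]
eef_rot: [0.79, 0.613, 0.001, 0.001]
contact_force: [0.4, -0.9, -0.8]
opening: 0.153
```

```bash
python3 -c "
from h import *
plan([0.535,-0.138,0.24],np.radians(75.56));print(get_state()['moment'])
m=camera_model('wrist');p,d=snapshot('wrist');cv2.imwrite('pics/w4.png',p[:,:,::-1])
s=get_state();r=R.from_quat(s['eef_rot'])
print('pred tip',proj(m,s['tool_pos']+r.apply([0,0,.088])),'pred hole',proj(m,[.5368,.1505,.085]))"
```

```text
clock 6.50 pos [0.5369 0.1522 0.2504] err [-0.0019 -0.2902 -0.0104] deg [ 0.2 -0.1  0. ] n 5 F [ 0.4 -0.9 -0.8] open 0.153 q [ 0.13  0.7  -0.85  1.74  0.62  0.99  0.36]
x -0.0704 y 0.0176 z 0.0025 w [ 0.0002 -0.0001  0.0001]
x -0.0704 y 0.0176 z 0.0026 w [ 0.0002 -0.0001  0.0001]
x -0.0704 y 0.0176 z 0.0026 w [ 0.0002 -0.0001  0.0001]
x -0.0704 y 0.0176 z 0.0026 w [ 0.0002 -0.0001  0.0001]
x -0.0704 y 0.0176 z 0.0026 w [ 0.0002 -0.0001  0.0001]
[ 0.07136101 -0.14029262  0.01927433]
pred tip (np.float64(277.7290739860284), np.float64(207.98615762696008)) pred hole (np.float64(278.3186589747479), np.float64(187.97044473724742))
```

View pics/w4.png

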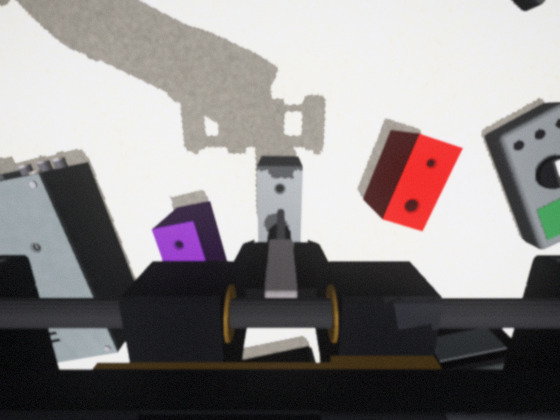

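```bash
cat >> h.py <<'E'
def hole(m,p,u,v,z,r=6):
    u,v=int(round(u)),int(round(v))
    g=cv2.cvtColor(p,cv2.COLOR_RGB2GRAY).astype(float)[v-r:v+r+1,u-r:u+r+1]
    w=np.clip(np.median(g)*.8-g,0,None);yy,xx=np.mgrid[v-r:v+r+1,u-r:u+r+1]
    c=np.array([(w*xx).sum(),(w*yy).sum()])/w.sum(); return c.round(2),onz(m,*c,z).round(4)
E
python3 -c "
from h import *
m=camera_model('wrist')
p=cv2.imread('pics/w4.png')[:,:,::-1].copy()
print(get_state()['tool_pos'],hole(m,p,279,188,.085),hole(m,p,36,247,.09,8))"
```

```text
[0.53587966 0.15084008 0.24827966] (array([279.39, 188.02]), array([0.5351, 0.15  , 0.085 ])) (array([ 36.17, 247.27]), array([ 0.5328, -0.1359,  0.09  ]))
```

apply_moves(
  series=[
    {"x":-0.04,"y":0.01,"z":0,"wx":0,"wy":0,"wz":0,"fingers":-1},
    {"x":-0.065,"y":0.016,"z":0,"wx":0,"wy":0,"wz":0,"fingers":-1},
    {"x":-0.065,"y":0.016,"z":0,"wx":0,"wy":0,"wz":0,"fingers":-1},
    {"x":-0.065,"y":0.016,"z":0,"wx":0,"wy":0,"wz":0,"fingers":-1},
    {"x":-0.065,"y":0.016,"z":0,"wx":0,"wy":0,"wz":0,"fingers":-1},
    {"x":-0.03,"y":0.008,"z":0,"wx":0,"wy":0,"wz":0,"fingers":-1},
    {"x":0,"y":0,"z":0,"wx":0,"wy":0,"wz":0,"fingers":-1},
  ],
)

```text
clock: 7.42
tool_pos: [0.529, -0.1308, 0.2413]
eef_rot: [0.79, 0.614, -0.006, -0.004]
contact_force: [0.0, 0.5, 0.0]
opening: 0.154
```

```bash
python3 -c "
from h import *
plan([0.535,-0.138,0.255],np.radians(75.56))"
```

```text
clock 7.42 pos [ 0.529  -0.1308  0.2413] err [ 0.006  -0.0072  0.0137] deg [-0.8  0.3  0.2] n 1 F [0.  0.5 0. ] open 0.154 q [ 0.66  0.71 -0.88  1.77  0.65  0.99  0.84]
x -0.0070 y 0.0093 z -0.0173 w [-0.0044  0.0018  0.0008]
```

apply_moves(
  series=[
    {"x":-0.007,"y":0.009,"z":-0.017,"wx":-0.004,"wy":0.002,"wz":0.001,"fingers":-1},
    {"x":0,"y":0,"z":0,"wx":0,"wy":0,"wz":0,"fingers":-1},
    {"x":0,"y":0,"z":0,"wx":0,"wy":0,"wz":0,"fingers":-1},
    {"x":0,"y":0,"z":0,"wx":0,"wy":0,"wz":0,"fingers":-1},
  ],
)

```text
clock: 7.92
tool_pos: [0.5353, -0.133, 0.2558]
eef_rot: [0.788, 0.615, 0.001, -0.002]
contact_force: [1.0, 0.1, -1.2]
opening: 0.152
```

```bash
python3 -c "
from h import *
plan([0.535,-0.138,0.255],np.radians(75.56))
m=camera_model('wrist');p,d=snapshot('wrist');cv2.imwrite('pics/w5.png',p[:,:,::-1])
s=get_state();print(s['tool_pos'])
g=cv2.cvtColor(p,cv2.COLOR_RGB2GRAY)
u,v=proj(m,[.535,-.138,.09]);print(u,v,hole(m,p,u,v,.09,7))"
```

```text
clock 7.92 pos [ 0.5353 -0.133   0.2558] err [-0.0003 -0.005  -0.0008] deg [-0.1 -0.2  0.4] n 1 F [ 1.   0.1 -1.2] open 0.152 q [ 0.67  0.7  -0.9   1.75  0.63  1.01  0.87]
x -0.0062 y 0.0011 z 0.0010 w [-0.0003 -0.0011  0.0022]
[ 0.53528741 -0.1328821   0.25582321]
274.97193341486627 188.9740212394184 (array([276.04, 189.16]), array([ 0.5355, -0.1369,  0.09  ]))
```

View pics/w5.png

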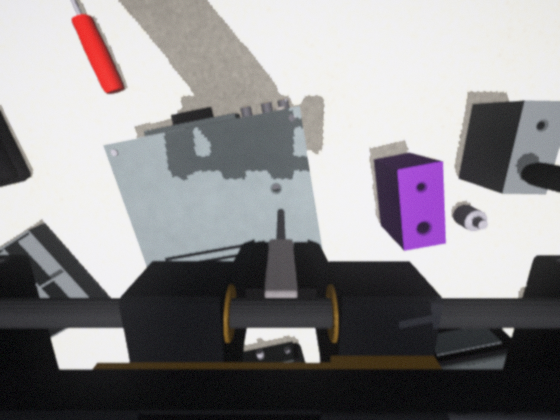

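apply_moves(
  series=[
    {"x":-0.004,"y":0.002,"z":0.025,"wx":0,"wy":-0.001,"wz":0.002,"fingers":-1},
    {"x":0,"y":0,"z":0.025,"wx":0,"wy":0,"wz":0,"fingers":-1},
    {"x":0,"y":0,"z":0.022,"wx":0,"wy":0,"wz":0,"fingers":-1},
    {"x":0,"y":0,"z":0,"wx":0,"wy":0,"wz":0,"fingers":-1},
    {"x":0,"y":0,"z":0,"wx":0,"wy":0,"wz":0,"fingers":-1},
  ],
)

```text
clock: 8.6
tool_pos: [0.5351, -0.1364, 0.1928]
eef_rot: [0.79, 0.613, -0.001, -0.002]
contact_force: [0.4, 0.4, 0.1]
opening: 0.152
```

```bash
python3 -c "
from h import *
plan([0.5358,-0.1366,0.19],np.radians(75.56))"
```

```text
clock 8.60 pos [ 0.5351 -0.1364  0.1928] err [ 0.0007 -0.0002 -0.0028] deg [-0.2  0.   0.1] n 1 F [0.4 0.4 0.1] open 0.152 q [ 0.64  0.77 -0.83  1.81  0.72  0.89  0.79]
x 0.0000 y 0.0010 z 0.0035 w [-0.0013  0.0001  0.0003]
```

apply_moves(
  series=[
    {"x":0,"y":0.001,"z":0.008,"wx":-0.001,"wy":0,"wz":0,"fingers":-1},
    {"x":0,"y":0,"z":0,"wx":0,"wy":0,"wz":0,"fingers":-1},
  ],
)

```text
clock: 8.85
tool_pos: [0.5364, -0.1367, 0.1867]
eef_rot: [0.79, 0.613, 0.0, 0.0]
contact_force: [0.1, 0.4, -0.1]
opening: 0.156
```

```bash
python3 -c "
from h import *
plan([0.5358,-0.1366,0.185],np.radians(75.56))
m=camera_model('wrist');p,d=snapshot('wrist');s,_=snapshot('scene')
u,v=map(int,proj(m,[.5358,-.1366,.09]));print(u,v)
a=cv2.resize(p[v-30:v+30,u-30:u+30],(420,420),interpolation=cv2.INTER_CUBIC)
ms=camera_model('scene');u,v=map(int,proj(ms,[.5358,-.1366,.09]));print(u,v)
b=cv2.resize(s[v-30:v+12,u-20:u+16],(360,420),interpolation=cv2.INTER_CUBIC)
cv2.imwrite('pics/c6.png',np.hstack([a,b])[:,:,::-1])"
```

```text
clock 8.85 pos [ 0.5364 -0.1367  0.1867] err [-0.0006  0.0001 -0.0017] deg [0. 0. 0.] n 1 F [ 0.1  0.4 -0.1] open 0.156 q [ 0.63  0.78 -0.82  1.82  0.74  0.88  0.78]
x -0.0001 y -0.0008 z 0.0022 w [0.0003 0.0001 0.0002]
279 205
258 240
```

View pics/c6.png

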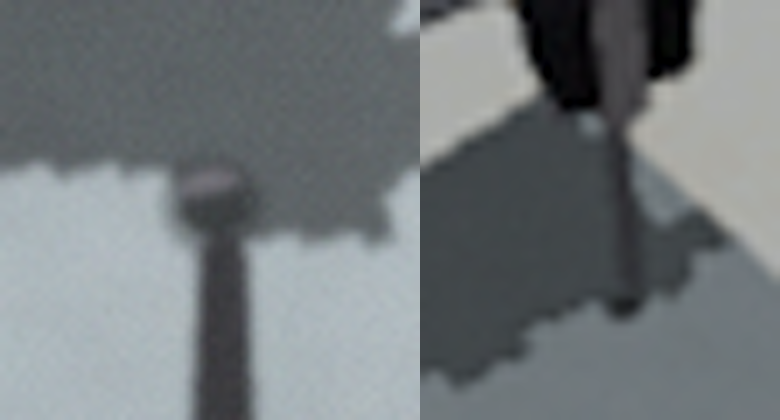

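apply_moves(
  series=[
    {"x":-0.0008,"y":-0.001,"z":0.004,"wx":0,"wy":0,"wz":0,"fingers":-1},
    {"x":0,"y":0,"z":0.002,"wx":0,"wy":0,"wz":0,"fingers":-1},
    {"x":0,"y":0,"z":0.002,"wx":0,"wy":0,"wz":0,"fingers":-1},
    {"x":0,"y":0,"z":0,"wx":0,"wy":0,"wz":0,"fingers":-1},
  ],
)

```text
clock: 9.45
tool_pos: [0.536, -0.1371, 0.1807]
eef_rot: [0.79, 0.613, 0.001, 0.001]
contact_force: [0.7, -0.8, -0.7]
opening: 0.155
```

```bash
python3 -c "
from h import *
plan([0.5358,-0.1372,0.175],np.radians(75.56))"
```

```text
clock 9.45 pos [ 0.536  -0.1371  0.1807] err [-0.0002 -0.0001 -0.0057] deg [ 0.1 -0.   0. ] n 1 F [ 0.7 -0.8 -0.7] open 0.155 q [ 0.63  0.79 -0.82  1.83  0.75  0.86  0.77]
x -0.0002 y -0.0002 z 0.0072 w [ 0.0007 -0.      0.0002]
```

apply_moves(
  series=[
    {"x":0,"y":0,"z":0.003,"wx":0,"wy":0,"wz":0,"fingers":-1},
    {"x":0,"y":0,"z":0.003,"wx":0,"wy":0,"wz":0,"fingers":-1},
    {"x":0,"y":0,"z":0.003,"wx":0,"wy":0,"wz":0,"fingers":-1},
  ],
)

```text
clock: 9.82
tool_pos: [0.5357, -0.1372, 0.1732]
eef_rot: [0.79, 0.613, 0.0, 0.001]
contact_force: [-1.4, 0.6, 0.6]
opening: 0.152
```

```bash
python3 -c "
from h import *
plan([0.5358,-0.1372,0.165],np.radians(75.56))"
```

```text
clock 9.82 pos [ 0.5357 -0.1372  0.1732] err [ 0.0001 -0.     -0.0082] deg [0.1 0.  0. ] n 1 F [-1.4  0.6  0.6] open 0.152 q [ 0.63  0.8  -0.81  1.83  0.76  0.85  0.76]
x -0.0000 y 0.0001 z 0.0103 w [0.0006 0.0001 0.0001]
```

apply_moves(
  series=[
    {"x":0,"y":0,"z":0.004,"wx":0,"wy":0,"wz":0,"fingers":-1},
    {"x":0,"y":0,"z":0.004,"wx":0,"wy":0,"wz":0,"fingers":-1},
    {"x":0,"y":0,"z":0.004,"wx":0,"wy":0,"wz":0,"fingers":-1},
    {"x":0,"y":0,"z":0.004,"wx":0,"wy":0,"wz":0,"fingers":-1},
  ],
)

```text
clock: 10.32
tool_pos: [0.5353, -0.1372, 0.1593]
eef_rot: [0.79, 0.613, 0.0, 0.001]
contact_force: [-1.4, -0.6, -0.1]
opening: 0.154
```

```bash
python3 -c "
from h import *
plan([0.5358,-0.1372,0.150],np.radians(75.56))"
```

```text
clock 10.32 pos [ 0.5353 -0.1372  0.1593] err [ 0.0005 -0.     -0.0093] deg [0.1 0.  0. ] n 1 F [-1.4 -0.6 -0.1] open 0.154 q [ 0.62  0.82 -0.79  1.85  0.78  0.82  0.74]
x 0.0001 y 0.0006 z 0.0116 w [0.0003 0.0002 0.0001]
```

apply_moves(
  series=[
    {"x":0,"y":0,"z":0.003,"wx":0,"wy":0,"wz":0,"fingers":-1},
    {"x":0,"y":0,"z":0.003,"wx":0,"wy":0,"wz":0,"fingers":-1},
    {"x":0,"y":0,"z":0.003,"wx":0,"wy":0,"wz":0,"fingers":-1},
    {"x":0,"y":0,"z":0.002,"wx":0,"wy":0,"wz":0,"fingers":-1},
  ],
)

```text
clock: 10.82
tool_pos: [0.5353, -0.1372, 0.1497]
eef_rot: [0.79, 0.613, 0.0, 0.001]
contact_force: [-0.9, 0.3, 0.5]
opening: 0.156
```

apply_moves(
  series=[
    {"x":0,"y":0,"z":0.002,"wx":0,"wy":0,"wz":0,"fingers":-1},
    {"x":0,"y":0,"z":0.002,"wx":0,"wy":0,"wz":0,"fingers":-1},
  ],
)

```text
clock: 11.08
tool_pos: [0.5353, -0.1372, 0.1464]
eef_rot: [0.79, 0.613, 0.0, 0.001]
contact_force: [-1.0, -1.0, 0.7]
opening: 0.152
```

apply_moves(
  series=[
    {"x":0,"y":0,"z":0.002,"wx":0,"wy":0,"wz":0,"fingers":-1},
    {"x":0,"y":0,"z":0.002,"wx":0,"wy":0,"wz":0,"fingers":-1},
  ],
)

```text
clock: 11.32
tool_pos: [0.5353, -0.1372, 0.143]
eef_rot: [0.79, 0.613, 0.0, 0.001]
contact_force: [-0.7, 0.8, 0.3]
opening: 0.152
```

apply_moves(
  series=[
    {"x":0,"y":0,"z":0.002,"wx":0,"wy":0,"wz":0,"fingers":-1},
    {"x":0,"y":0,"z":0.002,"wx":0,"wy":0,"wz":0,"fingers":-1},
  ],
)

```text
clock: 11.58
tool_pos: [0.5353, -0.1372, 0.1396]
eef_rot: [0.79, 0.613, 0.0, 0.001]
contact_force: [-0.3, -0.6, -0.7]
opening: 0.156
```

apply_moves(
  series=[
    {"x":0,"y":0,"z":0.002,"wx":0,"wy":0,"wz":0,"fingers":-1},
    {"x":0,"y":0,"z":0.002,"wx":0,"wy":0,"wz":0,"fingers":-1},
  ],
)

```text
clock: 11.82
tool_pos: [0.5353, -0.1372, 0.1361]
eef_rot: [0.79, 0.613, 0.0, 0.001]
contact_force: [-0.4, -0.6, 0.1]
opening: 0.157
```

Depth is about 42 mm with no vertical force yet. Continuing.

apply_moves(
  series=[
    {"x":0,"y":0,"z":0.002,"wx":0,"wy":0,"wz":0,"fingers":-1},
    {"x":0,"y":0,"z":0.001,"wx":0,"wy":0,"wz":0,"fingers":-1},
  ],
)

```text
clock: 12.08
tool_pos: [0.5354, -0.1371, 0.1342]
eef_rot: [0.79, 0.613, 0.0, 0.001]
contact_force: [-2.4, -0.5, 6.2]
opening: 0.153
```

apply_moves(
  series=[
    {"x":0,"y":0,"z":0.002,"wx":0,"wy":0,"wz":0,"fingers":-1},
    {"x":0,"y":0,"z":0.001,"wx":0,"wy":0,"wz":0,"fingers":-1},
  ],
)

```text
clock: 12.32
tool_pos: [0.5355, -0.137, 0.1331]
eef_rot: [0.79, 0.613, -0.0, 0.001]
contact_force: [-2.7, -0.1, 7.8]
opening: 0.154
```

apply_moves(
  series=[
    {"x":0,"y":0,"z":0.002,"wx":0,"wy":0,"wz":0,"fingers":-1},
    {"x":0,"y":0,"z":0.002,"wx":0,"wy":0,"wz":0,"fingers":-1},
  ],
)

```text
clock: 12.58
tool_pos: [0.5355, -0.1369, 0.1315]
eef_rot: [0.79, 0.613, -0.0, 0.002]
contact_force: [-2.7, -0.5, 9.5]
opening: 0.158
```

```bash
python3 -c "
from h import *
plan([0.5358,-0.1372,0.130],np.radians(75.56))"
```

```text
clock 12.57 pos [ 0.5355 -0.1369  0.1315] err [ 0.0003 -0.0003 -0.0015] deg [0.2 0.2 0. ] n 1 F [-2.7 -0.5  9.5] open 0.158 q [ 0.59  0.85 -0.75  1.87  0.84  0.77  0.69]
x -0.0002 y 0.0005 z 0.0019 w [0.0009 0.001  0.0002]
```

apply_moves(
  series=[
    {"x":0,"y":0,"z":0.002,"wx":0,"wy":0,"wz":0,"fingers":-1},
    {"x":0,"y":0,"z":0.002,"wx":0,"wy":0,"wz":0,"fingers":-1},
  ],
)

```text
clock: 12.82
tool_pos: [0.5354, -0.1368, 0.1302]
eef_rot: [0.79, 0.613, -0.0, 0.003]
contact_force: [-3.7, -0.6, 10.3]
opening: 0.151
```

```bash
cat >> h.py <<'E'
def cart():
    a=np.array([.9985,-.0553,0]);b=np.array([.0553,.9985,0]);c=np.array([.5715,-.2045,0])
    o={}
    for n in ("top","wrist"):
        m=camera_model(n);p,d=snapshot(n);K=m["camera_matrix"];T=m["world_from_camera"]
        yy,xx=np.mgrid[0:420,0:560]
        P=np.stack([(xx-K[0,2])/K[0,0]*d,-(yy-K[1,2])/K[1,1]*d,-d],-1)@T[:3,:3].T+T[:3,3]-c
        X,Y,Z=P@a,P@b,P[...,2]
        M=(d>0)&(Z>.02)&(Z<.075)&(X<-.122)&(X>-.19)&(abs(Y)<.07)
        o[n]=(int(M.sum()),np.percentile(X[M],5).round(4) if M.any() else None)
    print("cartridge",o,get_state()["contact_force"].round(1),get_state()["tool_pos"].round(4))
E
python3 -c "
from h import *
cart()"
```

```text
cartridge {'top': (203, np.float64(-0.1407)), 'wrist': (2632, np.float64(-0.1396))} [-3.5 -0.2  9. ] [ 0.5354 -0.1368  0.1301]
```

apply_moves(
  series=[
    {"x":0,"y":0,"z":0.002,"wx":0,"wy":0,"wz":0,"fingers":-1},
    {"x":0,"y":0,"z":0.002,"wx":0,"wy":0,"wz":0,"fingers":-1},
  ],
)

```text
clock: 13.18
tool_pos: [0.5354, -0.1367, 0.1288]
eef_rot: [0.79, 0.613, -0.001, 0.004]
contact_force: [-3.0, 1.1, 9.0]
opening: 0.154
```

```bash
python3 -c "
from h import *
cart()"
```

```text
cartridge {'top': (618, np.float64(-0.1791)), 'wrist': (12198, np.float64(-0.1797))} [-1.8 -0.6  7.4] [ 0.5354 -0.1367  0.1287]
```

Released: the cartridge is springing out. I'll hold about 0.4 s, check again, then withdraw.

apply_moves(
  series=[
    {"x":0,"y":0,"z":0,"wx":0,"wy":0,"wz":0,"fingers":-1},
    {"x":0,"y":0,"z":0,"wx":0,"wy":0,"wz":0,"fingers":-1},
    {"x":0,"y":0,"z":0,"wx":0,"wy":0,"wz":0,"fingers":-1},
  ],
)

```text
clock: 13.65
tool_pos: [0.5353, -0.1366, 0.13]
eef_rot: [0.79, 0.613, -0.001, 0.004]
contact_force: [-2.0, 0.3, 3.9]
opening: 0.155
```

```bash
python3 -c "
from h import *
cart();plan([0.5354,-0.137,0.18],np.radians(75.56))"
```

```text
cartridge {'top': (637, np.float64(-0.1805)), 'wrist': (12049, np.float64(-0.1797))} [-3.1 -0.7  6. ] [ 0.5353 -0.1366  0.1299]
clock 13.75 pos [ 0.5353 -0.1366  0.1299] err [ 0.0001 -0.0004  0.0501] deg [0.3 0.4 0. ] n 1 F [-3.1 -0.7  6. ] open 0.154 q [ 0.59  0.85 -0.75  1.87  0.84  0.77  0.68]
x -0.0009 y 0.0006 z -0.0626 w [0.0018 0.002  0.0002]
```

apply_moves(
  series=[
    {"x":0,"y":0,"z":-0.008,"wx":0.001,"wy":0.001,"wz":0,"fingers":-1},
    {"x":0,"y":0,"z":-0.012,"wx":0,"wy":0,"wz":0,"fingers":-1},
    {"x":0,"y":0,"z":-0.012,"wx":0,"wy":0,"wz":0,"fingers":-1},
    {"x":0,"y":0,"z":-0.012,"wx":0,"wy":0,"wz":0,"fingers":-1},
    {"x":0,"y":0,"z":-0.015,"wx":0,"wy":0,"wz":0,"fingers":-1},
    {"x":0,"y":0,"z":-0.015,"wx":0,"wy":0,"wz":0,"fingers":-1},
    {"x":0,"y":0,"z":-0.04,"wx":0,"wy":0,"wz":0,"fingers":-1},
    {"x":0,"y":0,"z":-0.04,"wx":0,"wy":0,"wz":0,"fingers":-1},
  ],
)

```text
clock: 14.75
tool_pos: [0.5348, -0.1361, 0.2579]
eef_rot: [0.79, 0.613, -0.001, 0.001]
contact_force: [0.0, 0.4, -1.0]
opening: 0.16
```

```bash
python3 -c "
from h import *
plan([0.5372,0.1516,0.25],np.radians(75.56))"
```

```text
clock 14.75 pos [ 0.5348 -0.1361  0.2579] err [ 0.0024  0.2877 -0.0079] deg [0.  0.1 0.1] n 5 F [ 0.   0.4 -1. ] open 0.160 q [ 0.68  0.69 -0.89  1.75  0.63  1.01  0.87]
x 0.0698 y -0.0173 z 0.0018 w [0.     0.0001 0.0001]
x 0.0698 y -0.0173 z 0.0019 w [0.     0.0001 0.0001]
x 0.0698 y -0.0173 z 0.0019 w [0.     0.0001 0.0001]
x 0.0698 y -0.0173 z 0.0019 w [0.     0.0001 0.0001]
x 0.0698 y -0.0173 z 0.0019 w [0.     0.0001 0.0001]
```

apply_moves(
  series=[
    {"x":0.04,"y":-0.01,"z":0,"wx":0,"wy":0,"wz":0,"fingers":-1},
    {"x":0.065,"y":-0.016,"z":0,"wx":0,"wy":0,"wz":0,"fingers":-1},
    {"x":0.065,"y":-0.016,"z":0,"wx":0,"wy":0,"wz":0,"fingers":-1},
    {"x":0.065,"y":-0.016,"z":0,"wx":0,"wy":0,"wz":0,"fingers":-1},
    {"x":0.065,"y":-0.016,"z":0,"wx":0,"wy":0,"wz":0,"fingers":-1},
    {"x":0.04,"y":-0.01,"z":0,"wx":0,"wy":0,"wz":0,"fingers":-1},
    {"x":0,"y":0,"z":0,"wx":0,"wy":0,"wz":0,"fingers":-1},
    {"x":0,"y":0,"z":0,"wx":0,"wy":0,"wz":0,"fingers":-1},
  ],
)

```text
clock: 15.75
tool_pos: [0.5412, 0.1523, 0.2653]
eef_rot: [0.791, 0.612, 0.005, 0.003]
contact_force: [-0.3, -1.2, -1.0]
opening: 0.156
```

```bash
python3 -c "
from h import *
plan([0.5372,0.1516,0.225],np.radians(75.56))"
```

```text
clock 15.75 pos [0.5412 0.1523 0.2653] err [-0.004  -0.0007 -0.0403] deg [ 0.6 -0.2 -0.1] n 1 F [-0.3 -1.2 -1. ] open 0.156 q [ 0.13  0.68 -0.86  1.72  0.6   1.01  0.37]
x -0.0023 y -0.0052 z 0.0503 w [ 0.0035 -0.001  -0.0008]
```

apply_moves(
  series=[
    {"x":-0.002,"y":-0.005,"z":0.05,"wx":0.003,"wy":-0.001,"wz":-0.001,"fingers":-1},
    {"x":0,"y":0,"z":0.035,"wx":0,"wy":0,"wz":0,"fingers":-1},
    {"x":0,"y":0,"z":0,"wx":0,"wy":0,"wz":0,"fingers":-1},
    {"x":0,"y":0,"z":0,"wx":0,"wy":0,"wz":0,"fingers":-1},
  ],
)

```text
clock: 16.25
tool_pos: [0.5397, 0.1453, 0.1975]
eef_rot: [0.793, 0.609, 0.001, 0.003]
contact_force: [0.2, 0.1, -0.3]
opening: 0.154
```

```bash
python3 -c "
from h import *
plan([0.5372,0.1516,0.187],np.radians(75.56))"
```

```text
clock 16.25 pos [0.5397 0.1453 0.1975] err [-0.0025  0.0063 -0.0105] deg [ 0.3  0.1 -0.5] n 1 F [ 0.2  0.1 -0.3] open 0.154 q [ 0.11  0.76 -0.79  1.8   0.7   0.89  0.29]
x 0.0068 y -0.0051 z 0.0131 w [ 0.0016  0.0006 -0.0028]
```

apply_moves(
  series=[
    {"x":0.007,"y":-0.005,"z":0.013,"wx":0.002,"wy":0,"wz":-0.003,"fingers":-1},
    {"x":0,"y":0,"z":0,"wx":0,"wy":0,"wz":0,"fingers":-1},
    {"x":0,"y":0,"z":0,"wx":0,"wy":0,"wz":0,"fingers":-1},
  ],
)

```text
clock: 16.62
tool_pos: [0.5385, 0.1523, 0.1886]
eef_rot: [0.79, 0.613, 0.0, 0.0]
contact_force: [-0.4, 0.5, 0.4]
opening: 0.16
```

```bash
python3 -c "
from h import *
plan([0.5372,0.1516,0.184],np.radians(75.56))"
```

```text
clock 16.62 pos [0.5385 0.1523 0.1886] err [-0.0013 -0.0007 -0.0046] deg [ 0.1 -0.   0. ] n 1 F [-0.4  0.5  0.4] open 0.160 q [ 0.09  0.77 -0.79  1.8   0.71  0.87  0.28]
x -0.0012 y -0.0013 z 0.0057 w [ 0.0004 -0.0001  0.    ]
```

apply_moves(
  series=[
    {"x":-0.001,"y":-0.001,"z":0.006,"wx":0,"wy":0,"wz":0,"fingers":-1},
    {"x":0,"y":0,"z":0,"wx":0,"wy":0,"wz":0,"fingers":-1},
    {"x":0,"y":0,"z":0,"wx":0,"wy":0,"wz":0,"fingers":-1},
  ],
)

```text
clock: 17.0
tool_pos: [0.5375, 0.1518, 0.1838]
eef_rot: [0.79, 0.613, 0.001, 0.001]
contact_force: [0.1, -0.1, -0.5]
opening: 0.153
```

```bash
python3 -c "
from h import *
plan([0.5372,0.1516,0.18],np.radians(75.56))
m=camera_model('wrist');p,d=snapshot('wrist');s,_=snapshot('scene')
u,v=map(int,proj(m,[.5372,.1516,.085]));print(u,v)
a=cv2.resize(p[v-30:v+30,u-30:u+30],(420,420),interpolation=cv2.INTER_CUBIC)
ms=camera_model('scene');u,v=map(int,proj(ms,[.5372,.1516,.085]));print(u,v)
b=cv2.resize(s[v-30:v+12,u-20:u+16],(360,420),interpolation=cv2.INTER_CUBIC)
cv2.imwrite('pics/c7.png',np.hstack([a,b])[:,:,::-1])"
```

```text
clock 17.00 pos [0.5375 0.1518 0.1838] err [-0.0003 -0.0002 -0.0038] deg [ 0.1 -0.   0. ] n 1 F [ 0.1 -0.1 -0.5] open 0.153 q [ 0.09  0.78 -0.78  1.81  0.71  0.86  0.28]
x -0.0004 y -0.0004 z 0.0048 w [ 0.0006 -0.0002  0.0001]
279 205
327 191
```

View pics/c7.png

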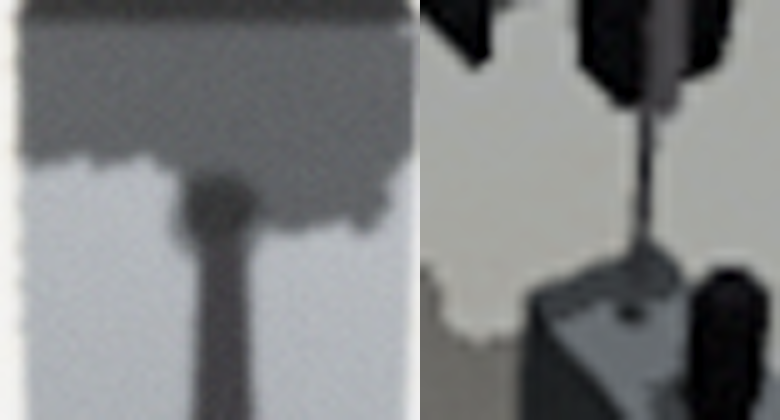

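apply_moves(
  series=[
    {"x":-0.001,"y":-0.001,"z":0.004,"wx":0,"wy":0,"wz":0,"fingers":-1},
    {"x":0,"y":0,"z":0.003,"wx":0,"wy":0,"wz":0,"fingers":-1},
    {"x":0,"y":0,"z":0.003,"wx":0,"wy":0,"wz":0,"fingers":-1},
    {"x":0,"y":0,"z":0.003,"wx":0,"wy":0,"wz":0,"fingers":-1},
  ],
)

```text
clock: 17.6
tool_pos: [0.5366, 0.1511, 0.1728]
eef_rot: [0.79, 0.613, 0.001, 0.001]
contact_force: [0.5, 0.2, -0.6]
opening: 0.155
```

apply_moves(
  series=[
    {"x":0,"y":0,"z":0.003,"wx":0,"wy":0,"wz":0,"fingers":-1},
    {"x":0,"y":0,"z":0.003,"wx":0,"wy":0,"wz":0,"fingers":-1},
    {"x":0,"y":0,"z":0.003,"wx":0,"wy":0,"wz":0,"fingers":-1},
  ],
)

```text
clock: 17.98
tool_pos: [0.5366, 0.1511, 0.165]
eef_rot: [0.79, 0.613, 0.001, 0.001]
contact_force: [-0.3, 0.5, -0.9]
opening: 0.158
```

Tip is 8 mm into the hole and free of force. Lowering on to near the seat (TCP z of about 0.098).

apply_moves(
  series=[
    {"x":0,"y":0,"z":0.008,"wx":0,"wy":0,"wz":0,"fingers":-1},
    {"x":0,"y":0,"z":0.008,"wx":0,"wy":0,"wz":0,"fingers":-1},
    {"x":0,"y":0,"z":0.01,"wx":0,"wy":0,"wz":0,"fingers":-1},
    {"x":0,"y":0,"z":0.01,"wx":0,"wy":0,"wz":0,"fingers":-1},
  ],
)

```text
clock: 18.48
tool_pos: [0.5368, 0.1512, 0.1344]
eef_rot: [0.79, 0.613, 0.001, 0.001]
contact_force: [0.0, 0.3, -0.5]
opening: 0.156
```

apply_moves(
  series=[
    {"x":0,"y":0,"z":0.01,"wx":0,"wy":0,"wz":0,"fingers":-1},
    {"x":0,"y":0,"z":0.01,"wx":0,"wy":0,"wz":0,"fingers":-1},
    {"x":0,"y":0,"z":0.01,"wx":0,"wy":0,"wz":0,"fingers":-1},
    {"x":0,"y":0,"z":0,"wx":0,"wy":0,"wz":0,"fingers":-1},
  ],
)

```text
clock: 18.98
tool_pos: [0.5363, 0.1509, 0.1076]
eef_rot: [0.79, 0.613, 0.0, 0.0]
contact_force: [0.2, 0.1, 0.2]
opening: 0.15
```

apply_moves(
  series=[
    {"x":0,"y":0,"z":0.005,"wx":0,"wy":0,"wz":0,"fingers":-1},
    {"x":0,"y":0,"z":0.004,"wx":0,"wy":0,"wz":0,"fingers":-1},
    {"x":0,"y":0,"z":0.003,"wx":0,"wy":0,"wz":0,"fingers":-1},
    {"x":0,"y":0,"z":0,"wx":0,"wy":0,"wz":0,"fingers":-1},
  ],
)

```text
clock: 19.48
tool_pos: [0.5368, 0.1512, 0.0979]
eef_rot: [0.79, 0.613, 0.001, 0.0]
contact_force: [0.7, 0.4, -0.0]
opening: 0.151
```

apply_moves(
  series=[
    {"x":0,"y":0,"z":0.002,"wx":0,"wy":0,"wz":0,"fingers":-1},
    {"x":0,"y":0,"z":0,"wx":0,"wy":0,"wz":0,"fingers":-1},
  ],
)

```text
clock: 19.73
tool_pos: [0.5371, 0.1514, 0.0981]
eef_rot: [0.79, 0.613, 0.001, 0.001]
contact_force: [-0.5, 0.2, -0.7]
opening: 0.155
```

apply_moves(
  series=[
    {"x":0,"y":0,"z":0.002,"wx":0,"wy":0,"wz":0,"fingers":-1},
    {"x":0,"y":0,"z":0.002,"wx":0,"wy":0,"wz":0,"fingers":-1},
  ],
)

```text
clock: 19.98
tool_pos: [0.5373, 0.1516, 0.0976]
eef_rot: [0.79, 0.613, 0.002, 0.002]
contact_force: [-4.6, -2.9, 19.8]
opening: 0.153
```

Seated: 20 N upward at the original grasp height, TCP z 0.0976. Relax and open.

apply_moves(
  series=[
    {"x":0,"y":0,"z":0,"wx":0,"wy":0,"wz":0,"fingers":-1},
    {"x":0,"y":0,"z":0,"wx":0,"wy":0,"wz":0,"fingers":0},
    {"x":0,"y":0,"z":0,"wx":0,"wy":0,"wz":0,"fingers":0},
    {"x":0,"y":0,"z":0,"wx":0,"wy":0,"wz":0,"fingers":0},
    {"x":0,"y":0,"z":0,"wx":0,"wy":0,"wz":0,"fingers":0},
    {"x":0,"y":0,"z":0,"wx":0,"wy":0,"wz":0,"fingers":0},
  ],
)

```text
clock: 20.72
tool_pos: [0.5374, 0.1516, 0.0971]
eef_rot: [0.79, 0.613, 0.002, 0.002]
contact_force: [-1.4, -1.0, 0.1]
opening: 0.499
```

apply_moves(
  series=[
    {"x":0,"y":0,"z":-0.015,"wx":0,"wy":0,"wz":0,"fingers":0},
    {"x":0,"y":0,"z":-0.03,"wx":0,"wy":0,"wz":0,"fingers":0},
    {"x":0,"y":0,"z":-0.05,"wx":0,"wy":0,"wz":0,"fingers":0},
    {"x":0,"y":0,"z":-0.05,"wx":0,"wy":0,"wz":0,"fingers":0},
    {"x":0,"y":0,"z":0,"wx":0,"wy":0,"wz":0,"fingers":0},
  ],
)

```text
clock: 21.35
tool_pos: [0.5366, 0.1525, 0.2193]
eef_rot: [0.79, 0.613, 0.002, 0.002]
contact_force: [-0.1, 0.7, 0.2]
opening: 0.504
```

```bash
python3 -c "
from h import *
cart()
p,d=snapshot('wrist');s,_=snapshot('scene');print(get_state()['tool_pos'])
b=cv2.resize(s[150:290,180:370],(570,420))
cv2.imwrite('pics/f.png',b[:,:,::-1]);cv2.imwrite('pics/fw.png',p[:,:,::-1])"
```

```text
cartridge {'top': (211, np.float64(-0.1814)), 'wrist': (125, np.float64(-0.1316))} [ 0.2 -0.8 -0.9] [0.5351 0.1509 0.2162]
[0.53449932 0.15042339 0.21481809]
```

View pics/f.png

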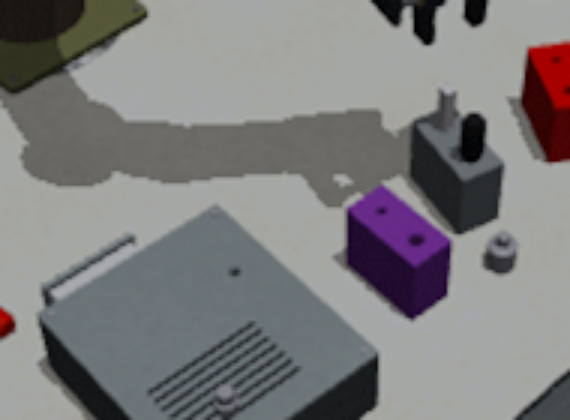

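The picture shows the pin upright and fully down in the grey stand (448,105). The cartridge is out at the instrument's front (90,270), the gripper is clear, and the bystanders in this crop look untouched.

```bash
python3 -c "
from h import *
print(get_state()['qd'].round(3),get_state()['tool_pos']);print(finish_job())"
```

```text
[-0.004  0.011  0.006  0.001  0.001 -0.001  0.002] [0.53449932 0.15042339 0.21481809]
the job is handed in; nothing more can be done
None
```

The cartridge is released and the pin is back upright in the stand's small hole. I handed the job in at about 21.5 s of the 64 s allowed, and `finish_job()` gave no verdict.

- **Release:** I put the pin down through the access hole and met the latch about 43 mm below the top. The force readings peaked at about 10 N, and the latch let go after 5 to 6 mm of travel.
- **Cartridge:** While the pin was still in the hole, the cartridge had moved about 41 mm by camera depth. My measure cuts off slightly short of the full 45 mm. A last top-view check still showed it out.
- **Pin:** It pressed into its seat at the original grasp height (a brief 20 N on the stand), and I then released it. The last picture shows it upright and fully down, with the gripper clear above and no contact force.
- **Bystanders:** The adapter, load and nut driver looked untouched in the last picture. The mouse, multimeter, parts tray and sensor were outside that crop and the screwdriver was only partly in it. I did not measure how far any of them had moved.
- **Disagreements:** The fixed cameras placed the pin and the access hole about 3 mm off in y from where the gripper and wrist camera did. I corrected for this before inserting. In the last cartridge check the wrist camera no longer had the cartridge fully in view, so that figure rests on the top camera and the picture.

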